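# Seat the taper arbor in the bench socket and tap it home

### The arm

A 6-joint arm with a two-finger parallel gripper is mounted at the origin on the work surface. World frame = base frame: x ahead of the robot, y to its left, z up, the work surface at z = 0. Lengths are in m, angles in rad, forces in N, time in s.
With the tool pointing down it reaches from about 0.35 to 0.975 m from the base axis. Payload 4.9 kg.
Tool frame: the origin (TCP) lies midway between the tips of the shut fingers; the grasp point (between the pads) lies 19 mm behind it; z points along the fingers, y is the line along which they close (so a half turn about z gives the same grasp; the last joint's range is limited). The gripper opens to 85 mm and grips with 20 to 120 N. Pads are 22 mm wide; open, the fingers measure 114 mm over their backs; the gripper's body (76 mm by 85 mm) begins 54 mm behind the grasp point. The pads swing forward as they close: fully open they stand 13 mm farther back than shut.
Start: joints at [-0.119, 0.053, 1.613, -0, 1.476, -0.119], TCP at [0.625, 0, 0.231] pointing down, gripper open.
Joint ranges: [-3.01, 3.01], [-1.01, 2.22], [0.06, 2.58], [-1.02, 4.17], [0.09, 2.62], [-3.14, 3.14]. Speed limits (rad/s): [2.57, 2.57, 3.14, 3.14, 3.14, 3.14].

### API

Orientations are given as a rotation vector (axis times angle).
In Python, from station import ctrl gives the robot as it stands.
- The arm moves only by the tool carry_out, never from a script. Its argument "moves" is a list of rows, each an object of numbers: "x", "y", "z": the shift along the tool's x, y, z in units of 25 mm (1.0 is 25 mm); "turn": the turn about the tool's z in rad. In form: [{"x": .., "y": .., "z": .., "turn": ..}, ...]. A call has exactly 8 rows; each row shifts and turns the commanded pose from where the row before left it, along the tool's axes as they then stand; what a row does not reach is not made up. A row lasts 1/10 s, in which the tool goes at most 50 mm and 8.59 degrees, less where a joint would pass 70% of its speed; a pose out of reach is approached as far as the arm can. A call is refused whole if a number of a shift passes 1 or a number of a turn 0.15, either way. A call with a gripper value outside its range is refused whole. "grip" is the finger opening in mm, from 0 to 85.4, set as the call begins (left out, the last holds). The fingers move at their own pace and stop on an object; "newtons" is the grip in N (left out, the last holds). Time passes only in rows, so rows that do not move let the fingers close, or fill a call up. It gives the time, the measured TCP pose, the force, the opening and the grip force at its end, in the units of the state.
- ctrl.get_obs(): the state, without advancing time (a new reading comes with each control period).
- ctrl.get_image(name): name is "scene" or "side" or "wrist"; returns the picture (420x560x3 uint8, red, green, blue); there is no depth.
- ctrl.calibration(name): a dict with "fx", "fy", "cx", "cy" (pixels), "k1" (the pictures are not rectified: a ray, as slopes to the right and down, at radius r is drawn at 1 + k1 r^2 times it, then the intrinsics apply), "R" (3x3) and "t" (3): a world point X has camera coordinates R X + t; the wrist camera has in their place "T_tool_cam" (4x4, takes a point from camera to tool coordinates, whose origin is the TCP and whose axes are the flange's). Camera axes: x right, y down, z forward; pixel columns grow to the right and rows downward; lengths in m; the calibration is good to about 2 mm. A picture is of the moment at which its call begins: read the wrist's pose just before it. calibration takes no time and is no camera call.
- ctrl.finish_job(): hands the job in; it is judged then, once.
Trained networks look in the newest picture that a camera, given by its name, has taken for a name from the list of things; names that differ only in an ending like _2 or _b are one class to them, and where a whole thing is asked for, a point or a joint stands for the part that bears it (a point fixed in the world has none). Each returns a list of dicts, best first, with "confidence" (0 to 1); they miss things now and then, are a little off and sometimes report something else, mostly with a low value. They report only what shows in the picture. A call takes as long as a camera call. They do not tell look-alikes from the thing itself.
- ctrl.look_for(camera, query): "rect" ([left, top, width, height] in pixels, round what is visible of it).
- ctrl.mark_of(camera, query): "pixel" ([column, row] in pixels: a listed point, or the origin of a listed thing).
The state is a dict: "t": time; "q": joint angles; "dq": joint speeds; "effort": joint torques, N m; "tool_pos": TCP position; "tool_rot": TCP orientation; "contact_force": force on the tool from outside, world axes, zero at the start; "wrist_torque": the same for the moment, N m; "opening": finger opening in m; "grip_force": force on a finger pad.
Only numpy, scipy, OpenCV 4.12 (cv2) and the standard library are available. Lean on these libraries where they do the work, as an engineer would, in place of code of your own. Each camera call takes 0.05 s, during which the arm holds its last target. There are 200 camera calls.

### The job

Lift the steel arbor with the wide collar out of its wooden rest, set its tapered shank in the bench socket without dropping it, and let go while it is only lightly seated, its collar still clear of the socket's stop ring. Then tap its flat top down, firmly but without hammering, until you feel the collar bottom on the ring and the taper has locked. Leave it upright and fully home, and do not disturb the drift, the cup or the brake pads.

Things in the scene. Friction and masses are not known exactly. Their poses are not given: they have to be found in the camera images.
- arbor_head (a point): Middle of the head of the upright steel taper arbor (0.2-0.31 kg). Head: round, 26 mm across, 42 mm tall, flat top. Below it a collar 46 mm across, 6 mm thick, then a shank 54 mm long, tapering from 27 to 17 mm at the tip. Point on the axis: 21 mm below the top, 27 mm above the collar's underside, 81 mm above the tip; z up. Starts in a rest, collar on the rest's top; free once lifted 60 mm.
- arbor_collar (a point): Centre of the underside of the arbor's collar, where the shank begins; z is the arbor's axis, up. Home, this underside lies on the socket's stop ring, which does not give: the push then rises steeply. 20-25 N on the arbor's top shows it is down; over 40 N bruises the ring.
- mouth (a point): Centre of the mouth at the rim of the bench socket (grey barrel 80 mm across on a fixed 120 mm square flange), 75 mm above the board; z up. A steel stop ring, 67 mm outside, 37 mm inside, stands 0-8 mm proud of the rim (not reported). Sprung jaws inside match the shank's taper. Set in with 3 N, the shank sticks, collar 10-15 mm above the rim; pushed further, 5-17 N drive it to the ring.
- rest_arbor: The wooden block, 70 x 70 x 65 mm tall, fixed, with a 32 mm through hole, in which the arbor stands at the start. Origin at the centre of its underside.
- rest_drift: A like wooden block, 70 x 70 x 65 mm tall, fixed, holding the drift. The two rests change places. Origin at the centre of its underside.
- drift_mid (a point): Plain steel drift, not wanted: a slim rod 18 mm across without collar, standing 40 mm out of its rest, its top 105 mm above the board; carry things over it with room to spare. This point is on its axis, 52.5 mm above the board.
- cup_mid (a point): White ceramic cup with bolts, 76 mm across, 80 mm tall; leave it alone. Point on its axis at half height.
- pad_a: One of two steel brake pads lying flat, 85 x 36 x 11 mm, origin at the centre of the underside; leave it alone.
- pad_b: The other brake pad.
Mind the look-alikes: they are no part of the job. Leave any turquoise look-alike of the part that bears arbor_head alone.

How it is judged:
On the way, in this order (a step that is already met when the one before it is completed fails the run):
1. the arbor stands upright in the socket, let go, lightly seated with its collar still clear of the stop ring (horizontal distance between arbor_collar and mouth below 0.004 m and z of arbor_collar in the frame of mouth below 0.019 m and contact force between arbor and ring below 0.1 N and angle between arbor_collar's own z axis and vertical below 0.08 rad and contact force between each of the arm, the fingers and arbor below 0.1 N), for 0.2 s.
2. the collar is driven down onto the stop ring and bears on it (contact force between arbor and ring above 5 N), for 0.05 s.
At the end, for the whole second after the job is handed in: the arbor stands upright (within 0.04 rad) and at rest in the socket, its axis within 2 mm of the socket's, its collar down on the stop ring (gap under 1.5 mm; the ring's top is 16 mm above its origin), nothing holding it (z of arbor_collar in the frame of ring below 0.0175 m and horizontal distance between arbor_collar and mouth below 0.002 m and angle between arbor_collar's own z axis and vertical below 0.04 rad and linear speed of arbor below 0.01 m/s); the robot touches nothing.
It fails at once if the collar is driven onto the stop ring with over 45 N (contact force between arbor and ring above 45 N).
It fails at once if the arbor is dropped above the socket (horizontal distance between arbor_collar and mouth below 0.04 m and z of arbor_collar in the frame of mouth above 0.022 m and contact force between each of the fingers, the arm and arbor below 0.05 N).
It fails at once if the drift, the cup or a brake pad is disturbed (moved over 15 mm) (distance of any of drift_mid, cup_mid, pad_a, pad_b from where it was at the start of the episode above 0.015 m).
It also fails if it takes over 61 s, if anything falls off the work surface, if the arm or the gripper's body presses on something with over 40 N, if the wrist force passes 120 N, or if a joint passes its speed limit or range.

## Working session

There is one attempt and no reset: what is moved stays moved. The work goes in short steps, Python scripts to look and compute and a tool call to move; the robot and the scene stay as the last step left them, time stands still between calls to the robot, and variables do not carry over. Pictures are saved under pics/ and viewed, at most 12 in all, crops included, and the job is handed in when it is done.

Besides the shell and the picture viewer there is one more tool, called in YAML: its name, and indented under it one key for each argument. carry_out: Moves the arm, as the interface text tells. Its arguments: {"type":"object","properties":{"moves":{"type":"array"},"grip":{"type":"number"},"newtons":{"type":"number"}},"required":["moves"]}

```bash
mkdir -p pics
cat > h.py <<'E'
import numpy as np, cv2
from scipy.spatial.transform import Rotation as Ro
from station import ctrl
def ray(cam,px,obs=None):
    c=ctrl.calibration(cam)
    d=np.array([(px[0]-c["cx"])/c["fx"],(px[1]-c["cy"])/c["fy"]]);u=d.copy()
    for _ in range(20): u=d/(1+c["k1"]*(u@u))
    v=np.array([u[0],u[1],1.])
    if "R" in c:
        R=np.array(c["R"]);t=np.array(c["t"]);return -R.T@t,R.T@v
    T=np.array(c["T_tool_cam"]);o=obs or ctrl.get_obs()
    W=np.eye(4);W[:3,:3]=Ro.from_rotvec(o["tool_rot"]).as_matrix();W[:3,3]=o["tool_pos"]
    M=W@T;return M[:3,3],M[:3,:3]@v
def at_z(cam,px,z,obs=None):
    p,v=ray(cam,px,obs);return p+v*(z-p[2])/v[2]
def tri(rs):
    A=0;b=0
    for p,v in rs:
        v=v/np.linalg.norm(v);P=np.eye(3)-np.outer(v,v);A=A+P;b=b+P@p
    return np.linalg.solve(A,b)
def save(cam,name):
    im=ctrl.get_image(cam);cv2.imwrite("pics/"+name,np.array(im)[:,:,::-1]);return im
E
python3 - <<'E'
from h import *
np.set_printoptions(precision=4,suppress=True)
ims=[]
Z=dict(arbor_head=.092,arbor_collar=.065,mouth=.075,rest_arbor=0,rest_drift=0,drift_mid=.0525,cup_mid=.04,pad_a=0)
for c in("scene","side"):
    ims.append(save(c,c+"0.png"))
    for q in Z:
        for r in ctrl.mark_of(c,q)[:3]: print(c,q,round(r["confidence"],2),np.round(r["pixel"],1),at_z(c,r["pixel"],Z[q]))
o=ctrl.get_obs();print(o)
E
```

```text
scene arbor_head 0.84 [338.1 279.6] [0.5716 0.1181 0.092 ]
scene arbor_head 0.83 [380.2 254.7] [0.4728 0.1109 0.092 ]
scene arbor_head 0.67 [342.5 224.8] [0.4864 0.0131 0.092 ]
scene arbor_collar 0.82 [334.5 290.2] [0.5768 0.1177 0.065 ]
scene arbor_collar 0.58 [378.6 260.9] [0.4671 0.1045 0.065 ]
scene arbor_collar 0.56 [341.3 232. ] [0.4827 0.0075 0.065 ]
scene mouth 0.88 [245.8 194.1] [ 0.5947 -0.1782  0.075 ]
scene rest_arbor 0.93 [372.3 284.9] [0.4741 0.1066 0.    ]
scene rest_drift 0.75 [362.7 372.1] [0.6039 0.2466 0.    ]
scene rest_drift 0.17 [279.6 164.8] [ 0.4374 -0.3038  0.    ]
scene drift_mid 0.71 [368.  352.6] [0.5976 0.2435 0.0525]
scene cup_mid 0.6 [228.3 305.3] [0.7463 0.0317 0.04  ]
scene pad_a 0.76 [280.3 160.7] [ 0.4277 -0.3165 -0.    ]
side arbor_head 0.8 [214.3 202.1] [ 0.4755 -0.0095  0.092 ]
side arbor_head 0.73 [201.9 165.8] [0.4748 0.1041 0.092 ]
side arbor_collar 0.85 [245.2 164.8] [0.573  0.1055 0.065 ]
side arbor_collar 0.71 [216.9 209.7] [ 0.4793 -0.0075  0.065 ]
side arbor_collar 0.56 [200.9 174.9] [0.4699 0.1046 0.065 ]
side mouth 0.82 [290.  257.4] [ 
[... 186 characters left out ...]
8  0.0525]
side cup_mid 0.66 [332.  179.1] [0.7548 0.0255 0.04  ]
side pad_a 0.82 [253.2 391.9] [ 0.4457 -0.3843  0.    ]
side pad_a 0.74 [233.  355.8] [ 0.4302 -0.3066  0.    ]
side pad_a 0.65 [240.6 147.8] [0.595  0.2357 0.    ]
{'t': 0.9, 'q': array([-0.119 ,  0.0527,  1.6129,  0.    ,  1.4759, -0.119 ]), 'dq': array([-0.0012,  0.0004, -0.0006,  0.0018,  0.0008, -0.0002]), 'effort': array([ -0.0003, -39.3678, -37.0465,  -0.0002,   0.0004,   0.    ]), 'tool_pos': array([0.625 , 0.    , 0.2313]), 'tool_rot': array([2.2214, 2.2215, 0.    ]), 'contact_force': array([-0.2898, -0.1648,  0.5776]), 'wrist_torque': array([0.0394, 0.0014, 0.029 ]), 'grip_force': 0.0, 'opening': 0.08517883471111388}
```

View pics/scene0.png

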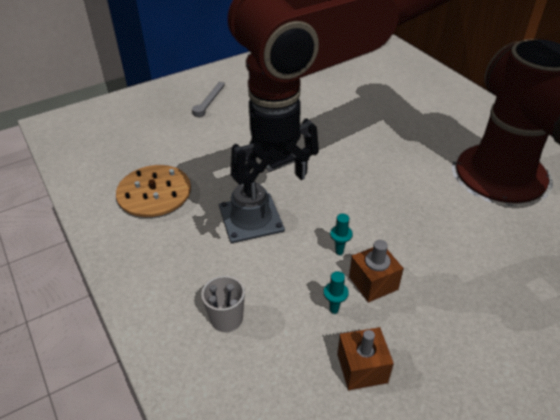

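View pics/side0.png

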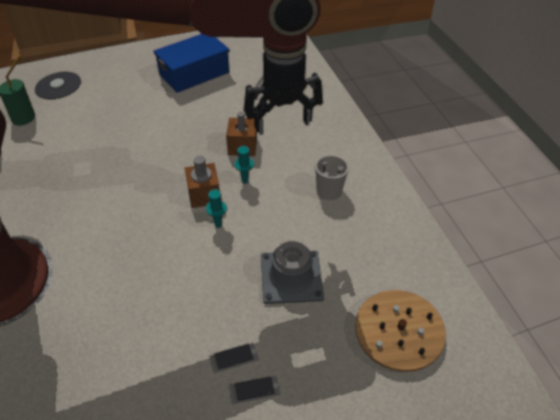

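The steel arbor stands in the nearer rest (scene 380,254; side 202,166), at about (0.472, 0.105). The turquoise look-alikes are at scene (342,232) and (337,290). The socket is at scene (246,194), and the drift is in the far rest. I'll move above the arbor.

carry_out:
  moves:
    - {"x": 0.53,"y": -0.76,"z": 0}
    - {"x": 0.53,"y": -0.76,"z": 0}
    - {"x": 0.53,"y": -0.76,"z": 0}
    - {"x": 0.53,"y": -0.76,"z": 0}
    - {"x": 0.53,"y": -0.76,"z": 0}
    - {"x": 0.53,"y": -0.76,"z": 0}
    - {"x": 0.53,"y": -0.76,"z": 0}
    - {"x": 0.53,"y": -0.76,"z": 0}
  grip: 60
  newtons: 60

```text
validation failed for argument at $.mo...
```

Run:
```python
from h import *
np.set_printoptions(precision=4,suppress=True)
o=ctrl.get_obs();print(o["tool_pos"],o["tool_rot"],o["contact_force"]);print(np.array(ctrl.calibration("wrist")["T_tool_cam"]))
save("wrist","w0.png")
for q,z in(("arbor_head",.092),("arbor_collar",.065),("rest_arbor",0)):
    for r in ctrl.mark_of("wrist",q)[:3]: print(q,round(r["confidence"],2),np.round(r["pixel"],1),at_z("wrist",r["pixel"],z,o))
```

```text
[0.625  0.     0.2313] [2.2214 2.2215 0.    ] [-0.2898 -0.1648  0.5776]
[[ 0.0004 -0.965  -0.2621  0.0662]
 [ 1.      0.0002  0.0007  0.0011]
 [-0.0006 -0.2621  0.965  -0.1424]
 [ 0.      0.      0.      1.    ]]
arbor_head 0.77 [206.4  34.4] [0.5747 0.1181 0.092 ]
arbor_head 0.73 [64.9 51.8] [0.4718 0.1067 0.092 ]
arbor_collar 0.97 [86.2 57.2] [0.4733 0.1066 0.065 ]
arbor_collar 0.84 [114.7 176.9] [0.4848 0.0102 0.065 ]
arbor_collar 0.61 [212.4  44.8] [0.5741 0.1156 0.065 ]
rest_arbor 0.7 [120.9  68.4] [0.4735 0.1049 0.    ]
```

View pics/w0.png

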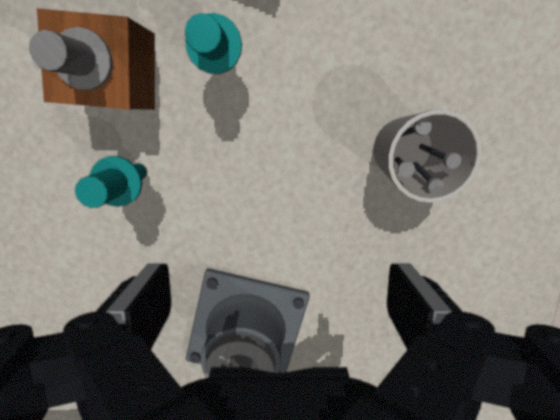

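The wrist view shows the grey arbor top at (48,50) in its rest, with turquoise ones at (205,35) and (93,190). All three cameras agree on about (0.4725, 0.1065). The move was refused, probably because "turn" is required.

carry_out:
  moves:
    - {"x": 0.53,"y": -0.76,"z": 0,"turn": 0}
    - {"x": 0.53,"y": -0.76,"z": 0,"turn": 0}
    - {"x": 0.53,"y": -0.76,"z": 0,"turn": 0}
    - {"x": 0.53,"y": -0.76,"z": 0,"turn": 0}
    - {"x": 0.53,"y": -0.76,"z": 0,"turn": 0}
    - {"x": 0.53,"y": -0.76,"z": 0,"turn": 0}
    - {"x": 0.53,"y": -0.76,"z": 0,"turn": 0}
    - {"x": 0.53,"y": -0.76,"z": 0,"turn": 0}
  grip: 60
  newtons: 60

```text
t: 1.9
tool_pos: [0.4722, 0.1065, 0.2314]
tool_rot: [2.222, 2.221, 0.0]
contact_force: [-0.5, 0.2, 0.4]
opening: 0.0598
grip_force: 0.0
```

Run:
```python
from h import *
np.set_printoptions(precision=4,suppress=True)
o=ctrl.get_obs();print(o["tool_pos"],o["tool_rot"],o["opening"])
save("wrist","w1.png")
for q,z in(("arbor_head",.092),("arbor_collar",.065),("rest_arbor",0)):
    for r in ctrl.mark_of("wrist",q)[:3]: print(q,round(r["confidence"],2),np.round(r["pixel"],1),at_z("wrist",r["pixel"],z,o))
```

```text
[0.4722 0.1065 0.2314] [2.2215 2.2212 0.0004] 0.05978335494903236
arbor_head 0.98 [276.3 195.2] [0.4717 0.1067 0.092 ]
arbor_head 0.92 [287.1 299.7] [0.4809 0.0139 0.092 ]
arbor_head 0.6 [399.3 176.9] [0.5686 0.1216 0.092 ]
arbor_collar 0.83 [284.8 288.2] [0.4794 0.0107 0.065 ]
arbor_collar 0.61 [277.2 188.9] [0.4723 0.1061 0.065 ]
arbor_collar 0.57 [390.6 173.4] [0.57   0.1197 0.065 ]
rest_arbor 0.92 [280.9 175.5] [0.476  0.1063 0.    ]
```

View pics/w1.png

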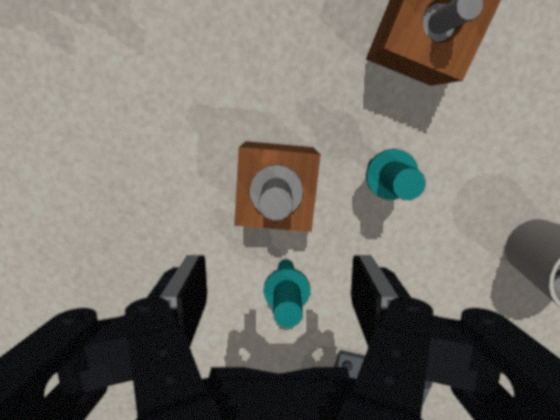

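The view shows the arbor centred under the tool at (277,195), and the measured position agrees. I'll descend 150 mm, then close.

carry_out:
  moves:
    - {"x": 0,"y": 0,"z": 0.9,"turn": 0}
    - {"x": 0,"y": 0,"z": 0.9,"turn": 0}
    - {"x": 0,"y": 0,"z": 0.9,"turn": 0}
    - {"x": 0,"y": 0,"z": 0.9,"turn": 0}
    - {"x": 0,"y": 0,"z": 0.9,"turn": 0}
    - {"x": 0,"y": 0,"z": 0.9,"turn": 0}
    - {"x": 0,"y": 0,"z": 0.6,"turn": 0}
    - {"x": 0,"y": 0,"z": 0,"turn": 0}
  grip: 60

```text
t: 2.9
tool_pos: [0.4717, 0.1052, 0.0785]
tool_rot: [-2.22, -2.218, 0.007]
contact_force: [-0.6, 0.5, -0.4]
opening: 0.0598
grip_force: 0.0
```

carry_out:
  moves:
    - {"x": 0,"y": 0,"z": 0,"turn": 0}
    - {"x": 0,"y": 0,"z": 0,"turn": 0}
    - {"x": 0,"y": 0,"z": 0,"turn": 0}
    - {"x": 0,"y": 0,"z": 0,"turn": 0}
    - {"x": 0,"y": 0,"z": 0,"turn": 0}
    - {"x": 0,"y": 0,"z": 0,"turn": 0}
    - {"x": 0,"y": 0,"z": 0,"turn": 0}
    - {"x": 0,"y": 0,"z": 0,"turn": 0}
  grip: 15
  newtons: 60

```text
t: 3.7
tool_pos: [0.473, 0.1059, 0.0829]
tool_rot: [2.221, 2.222, -0.001]
contact_force: [-4.8, -1.0, 4.9]
opening: 0.0242
grip_force: 58.7
```

carry_out:
  moves:
    - {"x": 0,"y": 0,"z": -0.3,"turn": 0}
    - {"x": 0,"y": 0,"z": -0.7,"turn": 0}
    - {"x": 0,"y": 0,"z": -0.9,"turn": 0}
    - {"x": 0,"y": 0,"z": -0.9,"turn": 0}
    - {"x": 0,"y": 0,"z": -0.9,"turn": 0}
    - {"x": 0,"y": 0,"z": -0.9,"turn": 0}
    - {"x": 0,"y": 0,"z": -0.9,"turn": 0}
    - {"x": 0,"y": 0,"z": -0.4,"turn": 0}

```text
t: 4.5
tool_pos: [0.4742, 0.1061, 0.2321]
tool_rot: [2.219, 2.219, 0.006]
contact_force: [0.7, 0.9, -2.6]
opening: 0.0245
grip_force: 59.1
```

carry_out:
  moves:
    - {"x": -0.5,"y": 0.2,"z": 0,"turn": 0}
    - {"x": -0.8,"y": 0.3,"z": 0,"turn": 0}
    - {"x": -0.8,"y": 0.3,"z": 0,"turn": 0}
    - {"x": -0.8,"y": 0.3,"z": 0,"turn": 0}
    - {"x": -0.8,"y": 0.3,"z": 0,"turn": 0}
    - {"x": -0.8,"y": 0.3,"z": 0,"turn": 0}
    - {"x": -0.7,"y": 0.3,"z": 0,"turn": 0}
    - {"x": 0,"y": 0,"z": 0,"turn": 0}

```text
t: 5.3
tool_pos: [0.5229, -0.0265, 0.227]
tool_rot: [-2.224, -2.217, 0.003]
contact_force: [1.3, 0.9, -3.2]
opening: 0.0245
grip_force: 59.2
```

Run:
```python
from h import *
np.set_printoptions(precision=4,suppress=True)
o=ctrl.get_obs();print(o["tool_pos"],o["tool_rot"],o["opening"],o["grip_force"],o["contact_force"],o["wrist_torque"])
R={}
for c in("scene","side","wrist"):
    save(c,c+"2.png");oo=ctrl.get_obs()
    for q,z in(("mouth",.075),("arbor_head",o["tool_pos"][2]+.011),("arbor_collar",o["tool_pos"][2]-.016)):
        for r in ctrl.mark_of(c,q)[:3]:
            print(c,q,round(r["confidence"],2),np.round(r["pixel"],1),at_z(c,r["pixel"],z,oo))
            R.setdefault(q,{}).setdefault(c,ray(c,r["pixel"],oo))
print(tri(list(R["mouth"].values())))
```

```text
[ 0.5229 -0.0265  0.227 ] [-2.2238 -2.2171  0.0034] 0.024499845915081857 59.21618163585663 [ 1.3077  0.8668 -3.2043] [-0.0113 -0.0114  0.0537]
scene mouth 0.71 [246.3 190.6] [ 0.5886 -0.1873  0.075 ]
scene mouth 0.52 [320.7 160.6] [ 0.3988 -0.1888  0.075 ]
scene arbor_head 0.97 [334.9 282.5] [0.6552 0.2101 0.238 ]
scene arbor_head 0.85 [323.8 159.8] [ 0.5145 -0.0225  0.238 ]
scene arbor_head 0.69 [341.4 225.2] [0.5822 0.1241 0.238 ]
scene arbor_collar 0.87 [343.5 233. ] [0.5723 0.1193 0.211 ]
scene arbor_collar 0.84 [338.2 288.6] [0.6437 0.2051 0.211 ]
scene arbor_collar 0.74 [316.6 173.7] [ 0.5273 -0.0239  0.211 ]
side mouth 0.58 [289.6 255.4] [ 0.5832 -0.1736  0.075 ]
side arbor_head 0.88 [234.8 146. ] [ 0.5252 -0.0169  0.238 ]
side arbor_head 0.81 [216.1 202.2] [ 0.4585 -0.1444  0.238 ]
side arbor_head 0.59 [245.1 157.7] [ 0.5348 -0.0536  0.238 ]
side arbor_collar 0.93 [237.6 162.6] [ 0.5246 -0.0339  0.211 ]
side arbor_collar 0.58 [216.3 206.9] [ 0.46   -0.1306  0.211 ]
side arbor_collar 0.54 [247.3 166.6] [ 0.539  -0.0499  0.211 ]
wrist arbor_head 0.67 [226.2 158.2] [0.5047 0.0254 0.238 ]
wrist arbor_head 0.66 [277.8 283. ] [ 0.5237 -0.0249  0.238 ]
wrist arbor_collar 0.96 [282.4 254.3] [ 0.5259 -0.0236  0.211 ]
wrist arbor_collar 0.96 [339.4  13.6] [0.5483 0.0799 0.211 ]
wrist arbor_collar 0.83 [230.  154.8] [0.5026 0.0234 0.211 ]
[ 0.5865 -0.1797  0.0806]
```

View pics/wrist2.png

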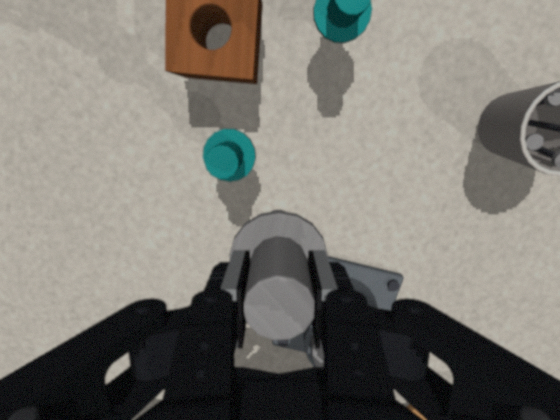

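The arbor is held upright (top 280,300; collar 280,230), but it hides the socket. I'll go past the socket to see it unobstructed in the upper part of the wrist view.

carry_out:
  moves:
    - {"x": -0.6,"y": 0.2,"z": 0,"turn": 0}
    - {"x": -0.9,"y": 0.3,"z": 0,"turn": 0}
    - {"x": -0.9,"y": 0.3,"z": 0,"turn": 0}
    - {"x": -0.9,"y": 0.3,"z": 0,"turn": 0}
    - {"x": -0.9,"y": 0.3,"z": 0,"turn": 0}
    - {"x": -0.9,"y": 0.3,"z": 0,"turn": 0}
    - {"x": -0.9,"y": 0.3,"z": 0,"turn": 0}
    - {"x": -0.9,"y": 0.3,"z": 0,"turn": 0}

```text
t: 6.7
tool_pos: [0.5808, -0.1985, 0.2287]
tool_rot: [2.222, 2.221, -0.001]
contact_force: [0.2, -0.1, -2.7]
opening: 0.0244
grip_force: 59.2
```

carry_out:
  moves:
    - {"x": -0.9,"y": 0.1,"z": 0,"turn": 0}
    - {"x": -0.9,"y": 0,"z": 0,"turn": 0}
    - {"x": -0.9,"y": 0,"z": 0,"turn": 0}
    - {"x": -0.4,"y": 0,"z": 0,"turn": 0}
    - {"x": 0,"y": 0,"z": 0,"turn": 0}
    - {"x": 0,"y": 0,"z": 0,"turn": 0}
    - {"x": 0,"y": 0,"z": 0,"turn": 0}
    - {"x": 0,"y": 0,"z": 0,"turn": 0}

```text
t: 7.5
tool_pos: [0.5831, -0.2731, 0.2289]
tool_rot: [-2.22, -2.223, -0.0]
contact_force: [-0.3, -1.1, -2.6]
opening: 0.0244
grip_force: 59.2
```

Run:
```python
from h import *
np.set_printoptions(precision=4,suppress=True)
for c in("wrist","scene","side"):
    o=ctrl.get_obs();save(c,c+"3.png");print(o["tool_pos"],o["tool_rot"])
    for r in ctrl.mark_of(c,"mouth")[:2]:
            print(c,round(r["confidence"],2),np.round(r["pixel"],1),at_z(c,r["pixel"],.075,o))
for q,z in (("arbor_head",o["tool_pos"][2]+.011),("arbor_collar",o["tool_pos"][2]-.016)):
    for r in ctrl.mark_of("wrist",q)[:3]: print(q,np.round(r["pixel"],1),at_z("wrist",r["pixel"],z,o))
```

```text
[ 0.5831 -0.2731  0.2289] [-2.2201 -2.2227 -0.0003]
wrist 0.74 [286.7  67.9] [ 0.5905 -0.1759  0.075 ]
[ 0.5831 -0.2733  0.229 ] [2.2203 2.2224 0.0002]
scene 0.56 [245.7 189.8] [ 0.5885 -0.1902  0.075 ]
[ 0.5831 -0.2735  0.2289] [2.2206 2.2221 0.0001]
side 0.9 [291.7 259.5] [ 0.5839 -0.1841  0.075 ]
side 0.73 [313.5 258.4] [ 0.6245 -0.1944  0.075 ]
arbor_head [279.8 281.6] [ 0.5847 -0.2733  0.2399]
arbor_collar [281.9 254.8] [ 0.5858 -0.2731  0.2129]
```

View pics/wrist3.png

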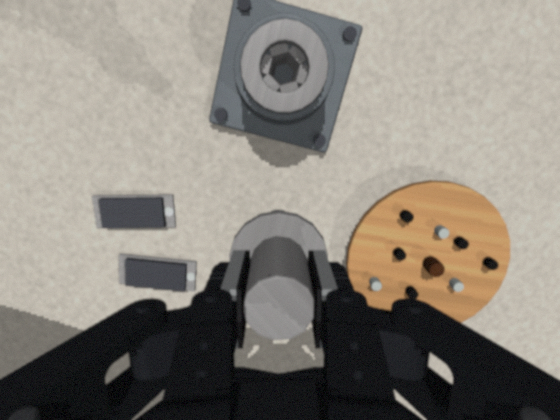

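The socket is clear at (285,66) with the stop ring around it, the pads are at left and the arbor is held in the middle. I'll refine the ring's centre with a metric top-down warp and a circle fit.

```bash
cat > ring.py <<'E'
from h import *
def top(im,o,c0,z,s=4000,h=.06):
    c=ctrl.calibration("wrist");T=np.array(c["T_tool_cam"])
    W=np.eye(4);W[:3,:3]=Ro.from_rotvec(o["tool_rot"]).as_matrix();W[:3,3]=o["tool_pos"]
    n=int(2*h*s);g=(np.arange(n)-n/2)/s
    X,Y=np.meshgrid(c0[0]+g,c0[1]+g);P=np.stack([X,Y,0*X+z,0*X+1],-1)@np.linalg.inv(W@T).T
    u=P[...,0]/P[...,2];v=P[...,1]/P[...,2];k=1+c["k1"]*(u*u+v*v)
    return cv2.remap(im,(u*k*c["fx"]+c["cx"]).astype(np.float32),(v*k*c["fy"]+c["cy"]).astype(np.float32),cv2.INTER_CUBIC)
E
python3 - <<'E'
from ring import *
im=cv2.imread("pics/wrist3.png");o=dict(tool_pos=np.array([.5831,-.2731,.2289]),tool_rot=np.array([-2.2201,-2.2227,-.0003]))
c0=np.array([.5905,-.1759])
outs=[]
for z in(.075,.079,.083):
    t=top(im,o,c0,z);g=cv2.GaussianBlur(cv2.cvtColor(t,cv2.COLOR_BGR2GRAY),(0,0),2)
    for a,b in((115,150),(64,85)):
        h=cv2.HoughCircles(g,cv2.HOUGH_GRADIENT_ALT,1.5,60,param1=60,param2=.5,minRadius=a,maxRadius=b)
        if h is not None:
            for q in h[0][:3]: print(z,a,c0+(q[:2]-240)/4000,q[2]/4)
    outs.append(t)
cv2.imwrite("pics/top3.png",outs[1])
E
```

```text
0.075 115 [ 0.586375 -0.1774  ] 34.96974
0.075 64 [ 0.58825  -0.174775] 19.079437
0.079 115 [ 0.587125 -0.17665 ] 32.94792
0.079 64 [ 0.58825 -0.1759 ] 18.977251
0.083 115 [ 0.587125 -0.1774  ] 32.448174
0.083 64 [ 0.589  -0.1759] 18.099583
```

View pics/top3.png

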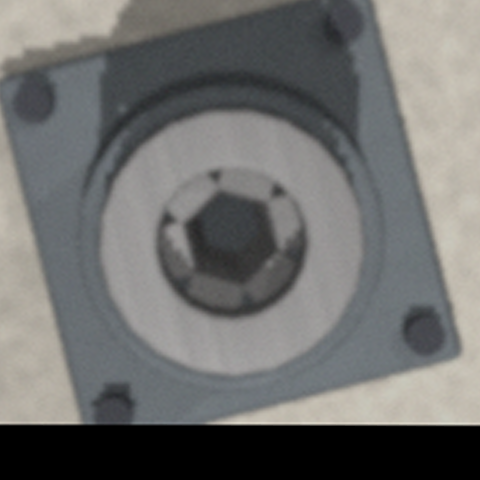

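The ring and bore are concentric at (0.5885, −0.1755). The arbor held in the gripper reads about 1.5 mm high in x in the same camera, so the TCP target is about (0.5867, −0.176). I'll move over it.

carry_out:
  moves:
    - {"x": 0.6,"y": 0.14,"z": 0,"turn": 0}
    - {"x": 0.8,"y": 0,"z": 0,"turn": 0}
    - {"x": 0.8,"y": 0,"z": 0,"turn": 0}
    - {"x": 0.8,"y": 0,"z": 0,"turn": 0}
    - {"x": 0.6,"y": 0,"z": 0,"turn": 0}
    - {"x": 0.3,"y": 0,"z": 0,"turn": 0}
    - {"x": 0,"y": 0,"z": 0,"turn": 0}
    - {"x": 0,"y": 0,"z": 0,"turn": 0}

```text
t: 8.7
tool_pos: [0.5865, -0.1767, 0.2289]
tool_rot: [2.221, 2.221, -0.001]
contact_force: [-1.1, -0.1, -2.5]
opening: 0.0244
grip_force: 59.2
```

Run:
```python
from h import *
np.set_printoptions(precision=4,suppress=True)
o=ctrl.get_obs();print(o["tool_pos"],o["tool_rot"],o["contact_force"])
a=save("scene","scene4.png");b=save("side","side4.png")
t=np.array([*o["tool_pos"],])
for c in("scene","side"):
  cal=ctrl.calibration(c)
  for p in([.5867,-.176,.075],):
    X=cal["R"]@np.array(p)+cal["t"];u=X[:2]/X[2];u=u*(1+cal["k1"]*(u@u));print(c,u*[cal["fx"],cal["fy"]]+[cal["cx"],cal["cy"]])
crop=np.hstack([cv2.resize(np.array(im)[y:y+130,x:x+130],(390,390),interpolation=cv2.INTER_CUBIC) for im,x,y in((a,185,100),(b,225,165))])
cv2.imwrite("pics/c4.png",crop[:,:,::-1])
```

```text
[ 0.5865 -0.1767  0.2289] [ 2.2209  2.2211 -0.0005] [-1.0712 -0.114  -2.4701]
scene [249.6806 193.3516]
side [291.715  255.9099]
```

View pics/c4.png

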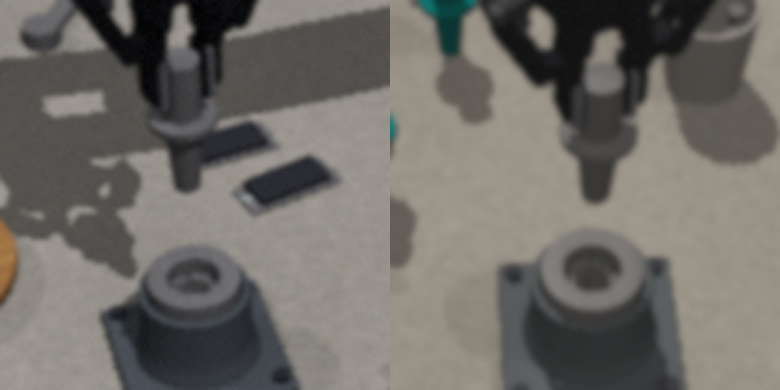

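Both side cameras show the arbor upright over the bore. The bore sits at scene column 249 and side column 292, and my predictions were 249.7 and 291.7. I'll descend to just above seating.

carry_out:
  moves:
    - {"x": 0,"y": 0,"z": 0.7,"turn": 0}
    - {"x": 0,"y": 0,"z": 0.9,"turn": 0}
    - {"x": 0,"y": 0,"z": 0.9,"turn": 0}
    - {"x": 0,"y": 0,"z": 0.8,"turn": 0}
    - {"x": 0,"y": 0,"z": 0.5,"turn": 0}
    - {"x": 0,"y": 0,"z": 0.3,"turn": 0}
    - {"x": 0,"y": 0,"z": 0.2,"turn": 0}
    - {"x": 0,"y": 0,"z": 0,"turn": 0}

```text
t: 9.6
tool_pos: [0.5866, -0.1764, 0.121]
tool_rot: [-2.221, -2.221, -0.001]
contact_force: [1.2, 1.7, -4.4]
opening: 0.0243
grip_force: 59.1
```

Run:
```python
from h import *
np.set_printoptions(precision=4,suppress=True)
for i in range(2):
    o=ctrl.get_obs();print(o["tool_pos"],o["contact_force"],o["wrist_torque"])
    save(["scene","side"][i],f"d{i}.png")
```

```text
[ 0.5866 -0.1764  0.121 ] [ 1.1833  1.7499 -4.4345] [ 0.3526 -0.2864  0.0053]
[ 0.5867 -0.1764  0.1215] [ 1.5822  1.4939 -3.6994] [ 0.3289 -0.2486  0.056 ]
```

carry_out:
  moves:
    - {"x": 0,"y": 0,"z": 0.08,"turn": 0}
    - {"x": 0,"y": 0,"z": 0.08,"turn": 0}
    - {"x": 0,"y": 0,"z": 0.08,"turn": 0}
    - {"x": 0,"y": 0,"z": 0.08,"turn": 0}
    - {"x": 0,"y": 0,"z": 0,"turn": 0}
    - {"x": 0,"y": 0,"z": 0,"turn": 0}
    - {"x": 0,"y": 0,"z": 0,"turn": 0}
    - {"x": 0,"y": 0,"z": 0,"turn": 0}

```text
t: 10.5
tool_pos: [0.5867, -0.1764, 0.1133]
tool_rot: [2.221, 2.221, 0.001]
contact_force: [3.3, 4.4, -0.2]
opening: 0.0242
grip_force: 59.3
```

Run:
```python
from h import *
np.set_printoptions(precision=4,suppress=True)
ims=[]
for i in range(2):
    o=ctrl.get_obs();print(o["tool_pos"],o["contact_force"],o["wrist_torque"])
    ims.append(save(["scene","side"][i],f"e{i}.png"))
crop=np.hstack([cv2.resize(np.array(im)[y:y+130,x:x+130],(390,390),interpolation=cv2.INTER_CUBIC) for im,x,y in((ims[0],185,120),(ims[1],225,185))])
cv2.imwrite("pics/c5.png",crop[:,:,::-1])
```

```text
[ 0.5867 -0.1764  0.1133] [ 3.3421  4.394  -0.1752] [ 0.7499 -0.678   0.0497]
[ 0.5867 -0.1764  0.1134] [ 2.3285  3.3596 -2.131 ] [ 0.6428 -0.7107  0.07  ]
```

View pics/c5.png

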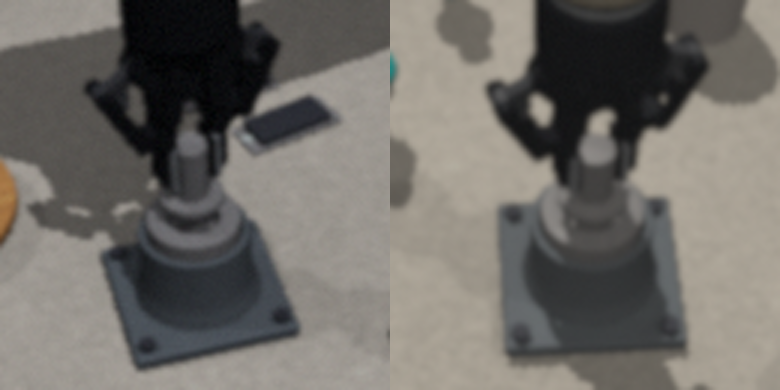

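The arbor is in the bore, collar a little above the ring. The jaws push it toward +x and +y, so I'll shift 1 mm each way.

carry_out:
  moves:
    - {"x": 0.03,"y": 0.02,"z": 0,"turn": 0}
    - {"x": 0.02,"y": 0.02,"z": 0,"turn": 0}
    - {"x": 0,"y": 0,"z": 0,"turn": 0}
    - {"x": 0,"y": 0,"z": 0,"turn": 0}
    - {"x": 0,"y": 0,"z": 0,"turn": 0}
    - {"x": 0,"y": 0,"z": 0,"turn": 0}
    - {"x": 0,"y": 0,"z": 0,"turn": 0}
    - {"x": 0,"y": 0,"z": 0,"turn": 0}

```text
t: 11.4
tool_pos: [0.5873, -0.1753, 0.1131]
tool_rot: [-2.221, -2.221, 0.001]
contact_force: [1.3, -0.1, -2.1]
opening: 0.0242
grip_force: 59.3
```

```bash
cat > st.py <<'E'
from h import *
np.set_printoptions(precision=4,suppress=True)
F=[]
for i in range(4):
    o=ctrl.get_obs();F.append(np.r_[o["tool_pos"],o["contact_force"],o["wrist_torque"]]);ctrl.get_image("wrist")
print(np.mean(F,0),np.std(F,0)[3:6],o["opening"],o["t"])
E
python3 st.py
```

```text
[ 0.5873 -0.1753  0.1131  0.666   0.4915 -2.2607  0.1282 -0.1127 -0.0211] [0.4136 0.3441 0.4205] 0.024471804523150384 11.55
```

carry_out:
  moves:
    - {"x": 0.01,"y": 0.01,"z": 0.04,"turn": 0}
    - {"x": 0,"y": 0,"z": 0.04,"turn": 0}
    - {"x": 0,"y": 0,"z": 0.04,"turn": 0}
    - {"x": 0,"y": 0,"z": 0.04,"turn": 0}
    - {"x": 0,"y": 0,"z": 0,"turn": 0}
    - {"x": 0,"y": 0,"z": 0,"turn": 0}
    - {"x": 0,"y": 0,"z": 0,"turn": 0}
    - {"x": 0,"y": 0,"z": 0,"turn": 0}

```text
t: 12.4
tool_pos: [0.5876, -0.1749, 0.1092]
tool_rot: [-2.221, -2.221, 0.0]
contact_force: [-1.2, 0.5, -3.9]
opening: 0.0241
grip_force: 59.2
```

```bash
python3 st.py
```

```text
[ 0.5876 -0.1749  0.1092  0.0586  0.1813 -2.7673  0.1277  0.0537  0.0127] [1.0491 0.2675 0.6828] 0.024551117732127533 12.55
```

carry_out:
  moves:
    - {"x": 0,"y": 0,"z": 0.04,"turn": 0}
    - {"x": 0,"y": 0,"z": 0.04,"turn": 0}
    - {"x": 0,"y": 0,"z": 0,"turn": 0}
    - {"x": 0,"y": 0,"z": 0,"turn": 0}
    - {"x": 0,"y": 0,"z": 0,"turn": 0}
    - {"x": 0,"y": 0,"z": 0,"turn": 0}
    - {"x": 0,"y": 0,"z": 0,"turn": 0}
    - {"x": 0,"y": 0,"z": 0,"turn": 0}

```text
t: 13.4
tool_pos: [0.5877, -0.175, 0.1073]
tool_rot: [-2.221, -2.221, -0.0]
contact_force: [-1.1, 1.4, -1.3]
opening: 0.0244
grip_force: 59.4
```

```bash
python3 st.py
```

```text
[ 0.5877 -0.175   0.1073 -0.8791  1.5203 -1.1619  0.26    0.1788 -0.0105] [0.2777 0.231  0.5742] 0.024551668527464925 13.55
```

carry_out:
  moves:
    - {"x": 0.02,"y": -0.01,"z": 0.04,"turn": 0}
    - {"x": 0,"y": 0,"z": 0,"turn": 0}
    - {"x": 0,"y": 0,"z": 0,"turn": 0}
    - {"x": 0,"y": 0,"z": 0,"turn": 0}
    - {"x": 0,"y": 0,"z": 0,"turn": 0}
    - {"x": 0,"y": 0,"z": 0,"turn": 0}
    - {"x": 0,"y": 0,"z": 0,"turn": 0}
    - {"x": 0,"y": 0,"z": 0,"turn": 0}

```text
t: 14.4
tool_pos: [0.5876, -0.1746, 0.1064]
tool_rot: [2.221, 2.221, 0.0]
contact_force: [-0.4, -0.3, -2.2]
opening: 0.0241
grip_force: 59.4
```

```bash
python3 st.py
```

```text
[ 0.5876 -0.1746  0.1064  0.0836 -0.3202 -1.9422 -0.0275 -0.0568 -0.0086] [0.2986 0.5659 0.478 ] 0.024410224794884756 14.55
```

carry_out:
  moves:
    - {"x": 0,"y": 0,"z": 0.03,"turn": 0}
    - {"x": 0,"y": 0,"z": 0.03,"turn": 0}
    - {"x": 0,"y": 0,"z": 0,"turn": 0}
    - {"x": 0,"y": 0,"z": 0,"turn": 0}
    - {"x": 0,"y": 0,"z": 0,"turn": 0}
    - {"x": 0,"y": 0,"z": 0,"turn": 0}
    - {"x": 0,"y": 0,"z": 0,"turn": 0}
    - {"x": 0,"y": 0,"z": 0,"turn": 0}

```text
t: 15.4
tool_pos: [0.5876, -0.1746, 0.105]
tool_rot: [2.221, 2.221, 0.0]
contact_force: [-0.4, -0.4, 2.5]
opening: 0.0243
grip_force: 59.4
```

```bash
python3 st.py
```

```text
[ 0.5876 -0.1746  0.105  -0.6558 -0.8406  2.4023 -0.0445  0.0633  0.0039] [0.3266 0.3107 0.1032] 0.02424146125495719 15.55
```

The push has risen about 5 N with the collar about 12 mm above the rim, which matches a light seat. I'll release, then rise clear.

carry_out:
  moves:
    - {"x": 0,"y": 0,"z": 0,"turn": 0}
    - {"x": 0,"y": 0,"z": 0,"turn": 0}
    - {"x": 0,"y": 0,"z": 0,"turn": 0}
    - {"x": 0,"y": 0,"z": 0,"turn": 0}
    - {"x": 0,"y": 0,"z": 0,"turn": 0}
    - {"x": 0,"y": 0,"z": 0,"turn": 0}
    - {"x": 0,"y": 0,"z": 0,"turn": 0}
    - {"x": 0,"y": 0,"z": 0,"turn": 0}
  grip: 60

```text
t: 16.4
tool_pos: [0.5875, -0.1745, 0.1048]
tool_rot: [2.221, 2.221, -0.0]
contact_force: [0.2, 0.3, -0.1]
opening: 0.0597
grip_force: 0.0
```

carry_out:
  moves:
    - {"x": 0,"y": 0,"z": -0.4,"turn": 0}
    - {"x": 0,"y": 0,"z": -0.7,"turn": 0}
    - {"x": 0,"y": 0,"z": -0.7,"turn": 0}
    - {"x": 0,"y": 0,"z": -0.7,"turn": 0}
    - {"x": 0,"y": 0,"z": -0.5,"turn": 0}
    - {"x": 0,"y": 0,"z": 0,"turn": 0}
    - {"x": 0,"y": 0,"z": 0,"turn": 0}
    - {"x": 0,"y": 0,"z": 0,"turn": 0}

```text
t: 17.2
tool_pos: [0.5869, -0.1742, 0.1787]
tool_rot: [-2.22, -2.22, 0.001]
contact_force: [-0.5, 0.5, 0.6]
opening: 0.0599
grip_force: 0.0
```

carry_out:
  moves:
    - {"x": 0,"y": 0,"z": 0,"turn": 0}
    - {"x": 0,"y": 0,"z": 0,"turn": 0}
    - {"x": 0,"y": 0,"z": 0,"turn": 0}
    - {"x": 0,"y": 0,"z": 0,"turn": 0}
    - {"x": 0,"y": 0,"z": 0,"turn": 0}
    - {"x": 0,"y": 0,"z": 0,"turn": 0}
    - {"x": 0,"y": 0,"z": 0,"turn": 0}
    - {"x": 0,"y": 0,"z": 0,"turn": 0}
  grip: 0

```text
t: 18.0
tool_pos: [0.5875, -0.1745, 0.1799]
tool_rot: [2.221, 2.221, 0.0]
contact_force: [-1.3, 0.1, -0.1]
opening: -0.0001
grip_force: 0.0
```

```bash
python3 - <<'E'
from h import *
a=save("scene","scene6.png");b=save("side","side6.png");w=save("wrist","wrist6.png")
crop=np.hstack([cv2.resize(np.array(im)[y:y+130,x:x+130],(390,390),interpolation=cv2.INTER_CUBIC) for im,x,y in((a,185,120),(b,225,185))])
cv2.imwrite("pics/c6.png",crop[:,:,::-1])
E
python3 st.py
```

```text
[ 0.5875 -0.1745  0.1798  0.2574  0.1037  0.2549 -0.0007 -0.0056  0.0105] [0.5607 0.2886 0.4782] 0.0001259464369796524 18.3
```

View pics/c6.png

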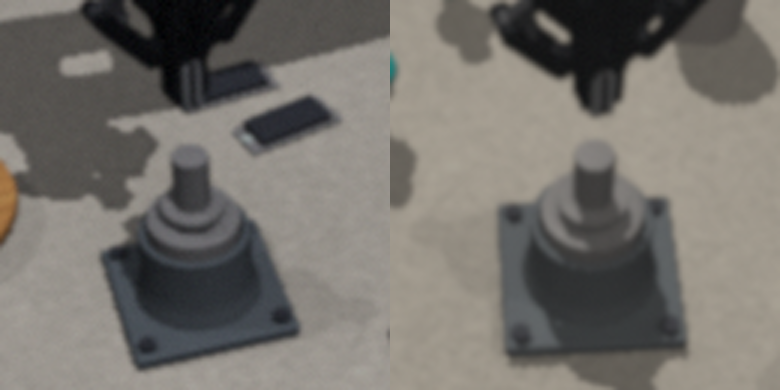

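The arbor stands upright and free with its collar clear of the ring; the shut fingertips are above it. Now I'll press down on its top.

carry_out:
  moves:
    - {"x": 0,"y": 0,"z": 0.4,"turn": 0}
    - {"x": 0,"y": 0,"z": 0.5,"turn": 0}
    - {"x": 0,"y": 0,"z": 0.4,"turn": 0}
    - {"x": 0,"y": 0,"z": 0.2,"turn": 0}
    - {"x": 0,"y": 0,"z": 0.06,"turn": 0}
    - {"x": 0,"y": 0,"z": 0.06,"turn": 0}
    - {"x": 0,"y": 0,"z": 0,"turn": 0}
    - {"x": 0,"y": 0,"z": 0,"turn": 0}

```text
t: 19.15
tool_pos: [0.5878, -0.1746, 0.1399]
tool_rot: [2.221, 2.221, 0.001]
contact_force: [-0.2, -0.2, 0.7]
opening: 0.0004
grip_force: 0.0
```

carry_out:
  moves:
    - {"x": 0,"y": 0,"z": 0.04,"turn": 0}
    - {"x": 0,"y": 0,"z": 0.04,"turn": 0}
    - {"x": 0,"y": 0,"z": 0.04,"turn": 0}
    - {"x": 0,"y": 0,"z": 0,"turn": 0}
    - {"x": 0,"y": 0,"z": 0,"turn": 0}
    - {"x": 0,"y": 0,"z": 0,"turn": 0}
    - {"x": 0,"y": 0,"z": 0,"turn": 0}
    - {"x": 0,"y": 0,"z": 0,"turn": 0}

```text
t: 19.95
tool_pos: [0.5875, -0.1745, 0.1363]
tool_rot: [2.221, 2.221, -0.0]
contact_force: [-0.3, 0.3, 0.5]
opening: 0.0003
grip_force: 0.0
```

carry_out:
  moves:
    - {"x": 0,"y": 0,"z": 0.04,"turn": 0}
    - {"x": 0,"y": 0,"z": 0.04,"turn": 0}
    - {"x": 0,"y": 0,"z": 0,"turn": 0}
    - {"x": 0,"y": 0,"z": 0,"turn": 0}
    - {"x": 0,"y": 0,"z": 0,"turn": 0}
    - {"x": 0,"y": 0,"z": 0,"turn": 0}
    - {"x": 0,"y": 0,"z": 0,"turn": 0}
    - {"x": 0,"y": 0,"z": 0,"turn": 0}

```text
t: 20.75
tool_pos: [0.5876, -0.1746, 0.1345]
tool_rot: [2.221, 2.221, 0.0]
contact_force: [-0.6, 1.1, 2.2]
opening: -0.0001
grip_force: 0.9
```

carry_out:
  moves:
    - {"x": 0,"y": 0,"z": 0.04,"turn": 0}
    - {"x": 0,"y": 0,"z": 0,"turn": 0}
    - {"x": 0,"y": 0,"z": 0,"turn": 0}
    - {"x": 0,"y": 0,"z": 0,"turn": 0}
    - {"x": 0,"y": 0,"z": 0,"turn": 0}
    - {"x": 0,"y": 0,"z": 0,"turn": 0}
    - {"x": 0,"y": 0,"z": 0,"turn": 0}
    - {"x": 0,"y": 0,"z": 0,"turn": 0}

```text
t: 21.55
tool_pos: [0.5876, -0.1746, 0.1335]
tool_rot: [2.221, 2.221, 0.0]
contact_force: [0.3, -0.1, 4.0]
opening: 0.0
grip_force: 1.9
```

carry_out:
  moves:
    - {"x": 0,"y": 0,"z": 0.04,"turn": 0}
    - {"x": 0,"y": 0,"z": 0,"turn": 0}
    - {"x": 0,"y": 0,"z": 0.04,"turn": 0}
    - {"x": 0,"y": 0,"z": 0,"turn": 0}
    - {"x": 0,"y": 0,"z": 0,"turn": 0}
    - {"x": 0,"y": 0,"z": 0,"turn": 0}
    - {"x": 0,"y": 0,"z": 0,"turn": 0}
    - {"x": 0,"y": 0,"z": 0,"turn": 0}

```text
t: 22.35
tool_pos: [0.5877, -0.1746, 0.1317]
tool_rot: [2.221, 2.221, 0.0]
contact_force: [-1.0, 0.9, 4.8]
opening: 0.0001
grip_force: 2.6
```

carry_out:
  moves:
    - {"x": 0,"y": 0,"z": 0.03,"turn": 0}
    - {"x": 0,"y": 0,"z": 0,"turn": 0}
    - {"x": 0,"y": 0,"z": 0,"turn": 0}
    - {"x": 0,"y": 0,"z": 0,"turn": 0}
    - {"x": 0,"y": 0,"z": 0,"turn": 0}
    - {"x": 0,"y": 0,"z": 0,"turn": 0}
    - {"x": 0,"y": 0,"z": 0,"turn": 0}
    - {"x": 0,"y": 0,"z": 0,"turn": 0}

```text
t: 23.15
tool_pos: [0.5878, -0.1746, 0.1312]
tool_rot: [2.221, 2.221, 0.001]
contact_force: [-0.8, -0.4, 6.3]
opening: 0.0003
grip_force: 3.1
```

carry_out:
  moves:
    - {"x": 0,"y": 0,"z": 0.03,"turn": 0}
    - {"x": 0,"y": 0,"z": 0,"turn": 0}
    - {"x": 0,"y": 0,"z": 0.03,"turn": 0}
    - {"x": 0,"y": 0,"z": 0,"turn": 0}
    - {"x": 0,"y": 0,"z": 0,"turn": 0}
    - {"x": 0,"y": 0,"z": 0,"turn": 0}
    - {"x": 0,"y": 0,"z": 0,"turn": 0}
    - {"x": 0,"y": 0,"z": 0,"turn": 0}

```text
t: 23.95
tool_pos: [0.588, -0.1747, 0.1302]
tool_rot: [2.221, 2.221, 0.001]
contact_force: [-1.4, -0.3, 7.4]
opening: -0.0001
grip_force: 3.8
```

carry_out:
  moves:
    - {"x": 0,"y": 0,"z": 0.03,"turn": 0}
    - {"x": 0,"y": 0,"z": 0,"turn": 0}
    - {"x": 0,"y": 0,"z": 0.03,"turn": 0}
    - {"x": 0,"y": 0,"z": 0,"turn": 0}
    - {"x": 0,"y": 0,"z": 0,"turn": 0}
    - {"x": 0,"y": 0,"z": 0,"turn": 0}
    - {"x": 0,"y": 0,"z": 0,"turn": 0}
    - {"x": 0,"y": 0,"z": 0,"turn": 0}

```text
t: 24.75
tool_pos: [0.5881, -0.1747, 0.1292]
tool_rot: [2.22, 2.22, 0.001]
contact_force: [-1.5, 0.2, 9.3]
opening: 0.0002
grip_force: 4.6
```

carry_out:
  moves:
    - {"x": 0,"y": 0,"z": 0.03,"turn": 0}
    - {"x": 0,"y": 0,"z": 0,"turn": 0}
    - {"x": 0,"y": 0,"z": 0.03,"turn": 0}
    - {"x": 0,"y": 0,"z": 0,"turn": 0}
    - {"x": 0,"y": 0,"z": 0,"turn": 0}
    - {"x": 0,"y": 0,"z": 0,"turn": 0}
    - {"x": 0,"y": 0,"z": 0,"turn": 0}
    - {"x": 0,"y": 0,"z": 0,"turn": 0}

```text
t: 25.55
tool_pos: [0.5883, -0.1748, 0.129]
tool_rot: [2.22, 2.22, 0.001]
contact_force: [-4.2, 2.3, 14.3]
opening: 0.0002
grip_force: 7.1
```

carry_out:
  moves:
    - {"x": 0,"y": 0,"z": 0.03,"turn": 0}
    - {"x": 0,"y": 0,"z": 0,"turn": 0}
    - {"x": 0,"y": 0,"z": 0.03,"turn": 0}
    - {"x": 0,"y": 0,"z": 0,"turn": 0}
    - {"x": 0,"y": 0,"z": 0,"turn": 0}
    - {"x": 0,"y": 0,"z": 0,"turn": 0}
    - {"x": 0,"y": 0,"z": 0,"turn": 0}
    - {"x": 0,"y": 0,"z": 0,"turn": 0}

```text
t: 26.35
tool_pos: [0.5884, -0.1748, 0.1289]
tool_rot: [2.22, 2.22, 0.001]
contact_force: [-7.2, 3.7, 20.3]
opening: -0.0003
grip_force: 9.9
```

The force climbs steeply with no further travel at z≈0.129, so the collar is on the ring (about 6 mm proud). One more small press to confirm, with the side load eased.

carry_out:
  moves:
    - {"x": 0.01,"y": -0.02,"z": 0.02,"turn": 0}
    - {"x": 0,"y": 0,"z": 0,"turn": 0}
    - {"x": 0,"y": 0,"z": 0.02,"turn": 0}
    - {"x": 0,"y": 0,"z": 0,"turn": 0}
    - {"x": 0,"y": 0,"z": 0,"turn": 0}
    - {"x": 0,"y": 0,"z": 0,"turn": 0}
    - {"x": 0,"y": 0,"z": 0,"turn": 0}
    - {"x": 0,"y": 0,"z": 0,"turn": 0}

```text
t: 27.15
tool_pos: [0.5884, -0.1748, 0.1289]
tool_rot: [2.219, 2.219, 0.002]
contact_force: [-7.8, 2.1, 21.8]
opening: 0.0002
grip_force: 11.2
```

carry_out:
  moves:
    - {"x": 0,"y": 0,"z": 0.03,"turn": 0}
    - {"x": 0,"y": 0,"z": 0,"turn": 0}
    - {"x": 0,"y": 0,"z": 0,"turn": 0}
    - {"x": 0,"y": 0,"z": 0,"turn": 0}
    - {"x": 0,"y": 0,"z": 0,"turn": 0}
    - {"x": 0,"y": 0,"z": 0,"turn": 0}
    - {"x": 0,"y": 0,"z": 0,"turn": 0}
    - {"x": 0,"y": 0,"z": 0,"turn": 0}

```text
t: 27.95
tool_pos: [0.5884, -0.1748, 0.1289]
tool_rot: [2.219, 2.219, 0.002]
contact_force: [-8.1, 3.1, 25.3]
opening: -0.0
grip_force: 12.7
```

carry_out:
  moves:
    - {"x": 0,"y": 0,"z": -0.06,"turn": 0}
    - {"x": 0,"y": 0,"z": -0.1,"turn": 0}
    - {"x": 0,"y": 0,"z": -0.4,"turn": 0}
    - {"x": 0,"y": 0,"z": -0.8,"turn": 0}
    - {"x": 0,"y": 0,"z": -0.8,"turn": 0}
    - {"x": 0,"y": 0,"z": -0.8,"turn": 0}
    - {"x": 0,"y": 0,"z": -0.4,"turn": 0}
    - {"x": 0,"y": 0,"z": 0,"turn": 0}

```text
t: 28.75
tool_pos: [0.5875, -0.1745, 0.2081]
tool_rot: [2.22, 2.22, 0.001]
contact_force: [-0.0, -0.0, -0.1]
opening: 0.0003
grip_force: 0.0
```

```bash
python3 - <<'E'
from h import *
a=save("scene","scene7.png");b=save("side","side7.png")
crop=np.hstack([cv2.resize(np.array(im)[y:y+130,x:x+130],(390,390),interpolation=cv2.INTER_CUBIC) for im,x,y in((a,185,120),(b,225,185))])
cv2.imwrite("pics/c7.png",crop[:,:,::-1])
E
python3 st.py
```

```text
[ 0.5862 -0.1739  0.2051 -0.4782 -0.1308 -0.2709 -0.0071 -0.0154 -0.0011] [0.3542 0.3016 0.3745] -0.0001809497408472618 29.0
```

View pics/c7.png

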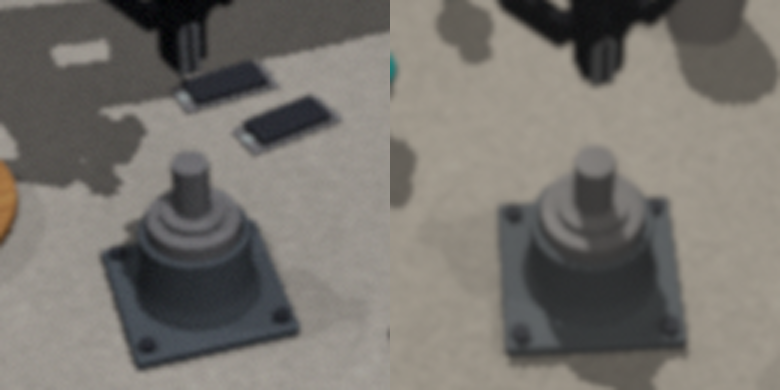

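The arbor is upright and home, collar down on the ring, with the arm clear of everything. I'll hand it in.

```bash
python3 -c "
from station import ctrl
print(ctrl.finish_job())"
```

```text
the job is handed in; nothing more can be done
None
```

I set the arbor lightly in the socket, let it go, pressed it home to about 25 N (force rose with no more travel), then backed the arm clear and handed the job in at about 29 s; the hand-in returned no verdict.

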